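# Stroke the microtube lids shut and close the bench cooler

## Task

Shut the six orange tube lids standing open in the front row of the blue microtube cooler box: stroke lightly along the row with the fingertips from its left end to its right end, so that the lids fold flat one after the other. Then push the box's clear cover over with the fingertips until it is fully shut. Do not lift or shove the box, do not press hard, and leave the things standing round it alone.

Things in the scene. Friction and masses are not known exactly. Their poses are not given: they have to be found in the camera images.
- tube_box: blue benchtop microtube cooler (gel-filled box), loose on the desk, 92 mm deep (own x), 172 mm long (own y), 44 mm high to its flat deck, about 1 kg; origin at the centre of its underside, z up. Two rows of six tubes along y, pitch 25 mm: front row (own x = -22 mm) with orange lids standing open, rear row (x = +12 mm) with white lids already shut, two holes empty. Only lids and cover rise above it
- row_left (a point): on the front row at its left (+y) end: the centre of the top face of the first orange lid once that is shut, 49.5 mm above the underside of the box. Fixed to the box. The six shut lids lie in a straight line from here to row_right, their tops all at this height
- row_right (a point): the same for the last, right-hand (-y) orange lid, 125 mm along the row from row_left
- cover_hinge (a point): middle of the cover's hinge line, which runs along the box's y at its rear upper edge (own x = +46 mm, 46 mm above the underside). Fixed to the box
- cover_edge (a point): middle of the free edge of the clear cover, on its outer face; moves with the cover. 96 mm from the hinge line along the cover and 18.8 mm outward; when the cover is shut the flat outer face lies level, 64.8 mm above the underside of the box, and this point is over the front edge of the box
- cover (a joint): angle of the clear shallow cover (96 x 176 mm, walls 17 mm), rad: 0 = shut down over the tubes, 1.57 = upright, stop at 2.05 leaning back. Starts open, leaning back a little. A stiff hinge (0.05 Nm): it stays where it is left
- lid_1 (a joint): angle of orange tube lid 1 (1 is at row_left, 6 at row_right), rad: 0 = shut, 1.57 = upright, stop at 2.2. A round lid 13 mm across and 3 mm thick with a small thumb tab, hinged on its left (+y) side 8.5 mm from the lid's centre, so that it folds shut towards the right (-y); its tab reaches 19 mm from the hinge. It stays where it is left; 1 to 3 N shuts it
- lid_2 (a joint): angle of orange tube lid 2 (1 is at row_left, 6 at row_right), rad: 0 = shut, 1.57 = upright, stop at 2.2. A round lid 13 mm across and 3 mm thick with a small thumb tab, hinged on its left (+y) side 8.5 mm from the lid's centre, so that it folds shut towards the right (-y); its tab reaches 19 mm from the hinge. It stays where it is left; 1 to 3 N shuts it
- lid_3 (a joint): angle of orange tube lid 3 (1 is at row_left, 6 at row_right), rad: 0 = shut, 1.57 = upright, stop at 2.2. A round lid 13 mm across and 3 mm thick with a small thumb tab, hinged on its left (+y) side 8.5 mm from the lid's centre, so that it folds shut towards the right (-y); its tab reaches 19 mm from the hinge. It stays where it is left; 1 to 3 N shuts it
- lid_4 (a joint): angle of orange tube lid 4 (1 is at row_left, 6 at row_right), rad: 0 = shut, 1.57 = upright, stop at 2.2. A round lid 13 mm across and 3 mm thick with a small thumb tab, hinged on its left (+y) side 8.5 mm from the lid's centre, so that it folds shut towards the right (-y); its tab reaches 19 mm from the hinge. It stays where it is left; 1 to 3 N shuts it
- lid_5 (a joint): angle of orange tube lid 5 (1 is at row_left, 6 at row_right), rad: 0 = shut, 1.57 = upright, stop at 2.2. A round lid 13 mm across and 3 mm thick with a small thumb tab, hinged on its left (+y) side 8.5 mm from the lid's centre, so that it folds shut towards the right (-y); its tab reaches 19 mm from the hinge. It stays where it is left; 1 to 3 N shuts it
- lid_6 (a joint): angle of orange tube lid 6 (1 is at row_left, 6 at row_right), rad: 0 = shut, 1.57 = upright, stop at 2.2. A round lid 13 mm across and 3 mm thick with a small thumb tab, hinged on its left (+y) side 8.5 mm from the lid's centre, so that it folds shut towards the right (-y); its tab reaches 19 mm from the hinge. It stays where it is left; 1 to 3 N shuts it
- dropper_bottle: bystander, loose, not to be disturbed: small brown dropper bottle with a white cap, 27 x 28 x 70 mm, standing to the right of the box; origin at the centre of its underside
- coverglass_box: bystander, loose, not to be disturbed: small blue-grey carton of cover glasses, 28 x 32 x 15 mm, to the right of the box; origin at the centre of its underside
- oil_bottle: bystander, loose, not to be disturbed: small dark bottle with a black cap, 25 x 26 x 58 mm, standing to the left of the box; origin at the centre of its underside
- glass_jar: bystander, loose, not to be disturbed: clear glass jar, 73 mm across, 68 mm high, behind the box to the left; origin at the centre of its underside
- stopper: bystander, loose, not to be disturbed: brown rubber stopper, 23 mm across, 22 mm high, left of the work; origin at the centre of its underside

How it is judged:
By the outcome, as a careful person would: the job done as asked, in the order asked, and still so for the second after the job is handed in, with the robot touching nothing.
It also fails if it takes over 51 s, if anything falls off the work surface, if the arm or the gripper's body presses on something with over 40 N, if the wrist force passes 120 N, or if a joint passes its speed limit or range.

## Robot

A 6-joint arm with a two-finger parallel gripper is mounted at the origin on a cart in front of the work surface, level with it; the furniture and walls round the work are solid. World frame = base frame: x ahead of the robot, y to its left, z up, the work surface at z = 0. Lengths are in mm, angles in degrees, forces in N, time in s.
With the tool pointing down it reaches from about 325 to 900 mm from the base axis. Payload 6.1 kg.
Tool frame: the origin (TCP) lies at the very end of the fingers, on their centre line; the grasp point (between the pads) lies 19 mm behind it; z points along the fingers, y is the line along which they close (so a half turn about z gives the same grasp; the last joint's range is limited). The gripper opens to 87 mm and grips with 3 to 60 N. Pads are 19 mm wide; open, the fingers measure 117 mm over their backs; the gripper's body (75 mm by 190 mm) begins 51 mm behind the grasp point.
Start: joints at [-79.876, 12.628, 87.462, -0, 79.91, -7.225], TCP at [186.364, -596.56, 222.538] pointing down, gripper open.
Joint ranges: [-170.65, 170.65], [-52.31, 119.04], [5.05, 147.46], [-71.25, 251.25], [11.57, 151.72], [-153.62, 153.62]. Speed limits (degrees/s): [147.25, 147.25, 172.46, 180, 180, 180].

## Interface

Orientations are given as [roll, pitch, yaw] about the fixed x, y, z axes, in that order (R = Rz(yaw) Ry(pitch) Rx(roll)).
In Python, from workcell import robot, get_image, camera_params, close_job, models gives the robot as it stands. The module is installed in compiled form; this text tells all that it offers.
- The arm moves only by the shell command python3 -m jog 'ROWS' [OPENING]. ROWS is a JSON object whose one key "steps" holds a list of rows, each a list of 6 numbers: the shift along the tool's x, y, z in units of 25 mm (1.0 is 25 mm), then the turn, a rotation vector about the tool's x, y, z in degrees. A call has 1 to 20 rows; each row is the pose to reach, as a shift and turn from the pose commanded when the call began, along the tool's axes at that moment; what a row does not reach only later rows make up. A row lasts 1/8 s, in which the tool goes at most 62.5 mm and 10.7 degrees, less where a joint would pass 70% of its speed; a pose out of reach is approached as far as the arm can. A call with a gripper value outside its range is refused whole. OPENING is the closure, from -1 (fully open) to 1 (shut), set as the call begins (- or left out, the last holds). The fingers move at their own pace and stop on an object; the grip force is fixed at half the most. Time passes only in rows, so rows that repeat a pose let the fingers close. It gives the time, the measured TCP pose, the force, the opening and the grip force at its end, in the units of the state.
- robot.get_obs(): the state, without advancing time (a new reading comes with each control period).
- get_image(name): name is "side" or "top"; returns the picture (400x640x3 uint8, red, green, blue); there is no depth.
- camera_params(name): a dict with "mtx" (3x3 intrinsics, pixels), "k1" (the pictures are not rectified: a ray, as slopes to the right and down, at radius r is drawn at 1 + k1 r^2 times it, then the intrinsics apply), "pose" (4x4, takes a point from camera to world coordinates). Camera axes: x right, y down, z forward; pixel columns grow to the right and rows downward; lengths in mm; the calibration is good to about 2 mm. A picture is of the moment at which its call begins. camera_params takes no time and is no camera call.
- close_job(): hands the job in; it is judged then, once.
Trained networks look in the newest picture that a camera, given by its name, has taken for a name from the list of things; names that differ only in an ending like _2 or _b are one class to them, and where a whole thing is asked for, a point or a joint stands for the part that bears it (a point fixed in the world has none). Each returns a list of dicts, best first, with "confidence" (0 to 1); they miss things now and then, are a little off and sometimes report something else, mostly with a low value. They report only what shows in the picture. A call takes as long as a camera call.
- models.search_frame(camera, target): "box" ([left, top, right, bottom] in pixels, round what is visible of it).
- models.regions_of(camera, target): "pixels" (400x640 bool, what is visible of it) and "box" ([left, top, right, bottom] in pixels, round what is visible of it).
- models.spot_point(camera, target): "at" ([column, row] in pixels: a listed point, or the origin of a listed thing).
The state is a dict: "clock": time; "joint_pos": joint angles; "dq": joint speeds; "tau": joint torques, N m; "ee_pos": TCP position; "tool_rot": TCP orientation; "ft_force": force on the tool from outside, world axes, zero at the start; "wrist_torque": the same for the moment, N m; "gripper_width": finger opening in mm; "grasp_force": force on a finger pad.
Only numpy, scipy, OpenCV 4.12 (cv2) and the standard library are available. Lean on these libraries where they do the work, as an engineer would, in place of code of your own. Each camera call takes 0.05 s, during which the arm holds its last target. There are 200 camera calls.

## Working session

There is one attempt and no reset: what is moved stays moved. The work goes in short steps, Python scripts to look and compute and a shell command to move; the robot and the scene stay as the last step left them, time stands still between calls to the robot, and variables do not carry over. Pictures are saved under pics/ and viewed, at most 10 in all, crops included, and the job is handed in when it is done.

```bash
mkdir -p pics; cat > h.py <<'E'
import numpy as np, cv2
from scipy.spatial.transform import Rotation as R
from workcell import robot, get_image, camera_params, models
def ray(cam,uv):
    p=camera_params(cam); K=np.array(p["mtx"]); T=np.array(p["pose"])
    x,y=(uv[0]-K[0,2])/K[0,0],(uv[1]-K[1,2])/K[1,1]
    rd=np.hypot(x,y); r=rd
    for _ in range(20): r=rd/(1+p["k1"]*r*r)
    s=r/rd if rd>0 else 1
    d=T[:3,:3]@np.array([x*s,y*s,1]); return T[:3,3],d/np.linalg.norm(d)
def onz(cam,uv,z):
    o,d=ray(cam,uv); return o+d*(z-o[2])/d[2]
def tri(a,b):
    (o1,d1),(o2,d2)=ray("side",a),ray("top",b)
    A=np.stack([d1,-d2],1); t=np.linalg.lstsq(A,o2-o1,rcond=None)[0]
    p,q=o1+d1*t[0],o2+d2*t[1]; return (p+q)/2,np.linalg.norm(p-q)
E
cat > /tmp/a.py <<'E'
from h import *
ims=[]
for c in("side","top"):
    im=get_image(c); cv2.imwrite(f"pics/{c}0.png",im[:,:,::-1])
    print(c,np.round(camera_params(c)["pose"],2).tolist())
np.set_printoptions(suppress=True,precision=1)
for n in "row_left row_right cover_hinge cover_edge tube_box dropper_bottle coverglass_box oil_bottle glass_jar stopper".split():
    d={}
    for c in("side","top"):
        r=models.spot_point(c,n); d[c]=r[0]["at"] if r else None
        print(n,c,[(np.round(k["at"]),round(k["confidence"],2)) for k in r[:2]])
    if d["side"] is not None and d["top"] is not None: print("   ",tri(d["side"],d["top"]))
print(robot.get_obs())
E
PYTHONPATH=. python3 /tmp/a.py
```

```text
Traceback (most recent call last):
  File "h.py", line 1, in <module>
    import numpy as np, cv2
ModuleNotFoundError: No module named 'cv2'
```

```bash
cp /tmp/a.py a.py; python3 a.py
```

```text
side [[0.91, -0.27, 0.33, 277.33], [-0.42, -0.54, 0.73, -551.85], [-0.02, -0.8, -0.61, 593.06], [0.0, 0.0, 0.0, 1.0]]
top [[-0.02, -0.98, 0.22, 334.54], [-1.0, 0.02, -0.01, 66.17], [0.0, -0.22, -0.98, 1100.47], [0.0, 0.0, 0.0, 1.0]]
row_left side [(array([307., 218.]), 0.79)]
row_left top [(array([309., 221.]), 0.74)]
    (array([513.8,  67. ,  44.1]), np.float64(2.552323126240209))
row_right side [(array([344., 244.]), 0.89), (array([330., 241.]), 0.32)]
row_right top [(array([359., 205.]), 0.89)]
    (array([547.8, -50.8,  48.7]), np.float64(3.2136279232691467))
cover_hinge side [(array([344., 218.]), 0.56)]
cover_hinge top [(array([327., 188.]), 0.82)]
    (array([588.3,  23.6,  49.7]), np.float64(0.22515871125661893))
cover_edge side [(array([360., 177.]), 0.6)]
cover_edge top [(array([320., 159.]), 0.75), (array([384., 176.]), 0.19)]
    (array([633.3,  39.5, 137.8]), np.float64(3.233348774387336))
tube_box side [(array([335., 241.]), 0.83)]
tube_box top [(array([332., 207.]), 0.83), (array([310., 223.]), 0.19)]
    (array([554.7,   9.8,   3.5]), np.float64(6.234863805396331))
d
[... 535 characters left out ...]
de [(array([329., 172.]), 0.71)]
glass_jar top [(array([213., 164.]), 0.95)]
    (array([678.2, 303.5, -14. ]), np.float64(8.744798971657872))
stopper side [(array([246., 186.]), 0.5)]
stopper top [(array([201., 263.]), 0.48)]
    (array([429.5, 323.6,   1.9]), np.float64(9.874111701472202))
{'clock': 1.1, 'joint_pos': array([-79.9,  12.6,  87.5,  -0. ,  79.9,  -7.2]), 'dq': array([-0. , -0.1, -0.1, -0.1, -0. , -0. ]), 'tau': array([  0. , -49.5, -38.8,   0.1,   0. ,  -0. ]), 'ee_pos': array([ 186.4, -596.6,  222.5]), 'tool_rot': array([180. ,   0. ,  17.4]), 'ft_force': array([0.1, 0.1, 0.3]), 'wrist_torque': array([ 0. , -0. , -0.1]), 'grasp_force': 0.0, 'gripper_width': 86.99884753495404}
```

```bash
python3 -c "
import cv2
a=cv2.imread('pics/side0.png')[140:320,220:440];b=cv2.imread('pics/top0.png')[130:280,180:420]
cv2.imwrite('pics/c1.png',cv2.resize(a,None,fx=3.3,fy=3.3,interpolation=3));cv2.imwrite('pics/c2.png',cv2.resize(b,None,fx=3.3,fy=3.3,interpolation=3))"
```

```text
(no output)
```

View pics/c1.png

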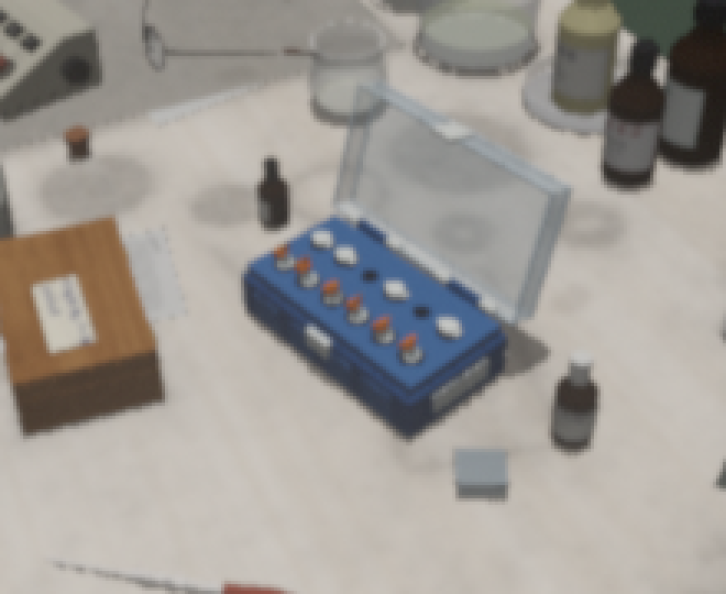

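View pics/c2.png

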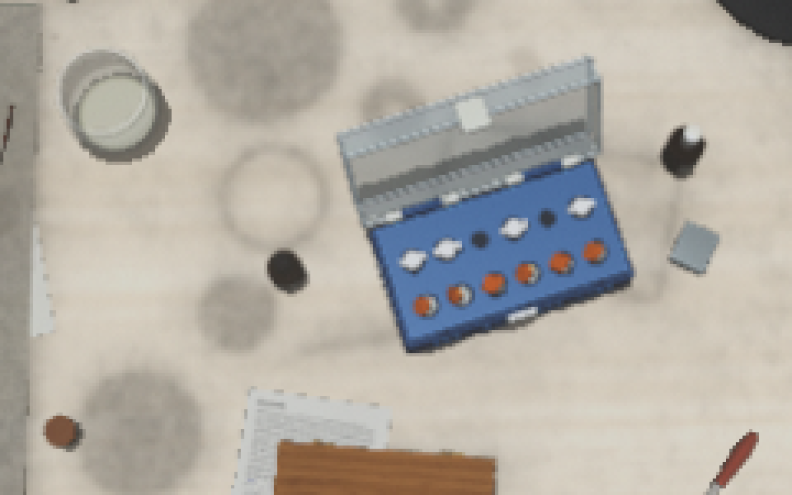

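```bash
cat > fit.py <<'E'
from h import *
from scipy.optimize import least_squares
np.set_printoptions(suppress=True,precision=1)
def proj(cam,P):
    p=camera_params(cam); K=np.array(p["mtx"]); T=np.linalg.inv(np.array(p["pose"]))
    q=T[:3,:3]@P+T[:3,3]; x,y=q[0]/q[2],q[1]/q[2]; s=1+p["k1"]*(x*x+y*y)
    return np.array([K[0,0]*x*s+K[0,2],K[1,1]*y*s+K[1,2]])
loc={"row_left":[-22,62.5,49.5],"row_right":[-22,-62.5,49.5],"cover_hinge":[46,0,46],"tube_box":[0,0,0]}
ob=[]
for c in("side","top"):
    get_image(c)
    for n in loc:
        r=models.spot_point(c,n)
        if r: ob.append((n,c,np.array(loc[n]),np.array(r[0]["at"])))
f=3.3
for y,a,b in zip((62.5,37.5,-12.5,-62.5),((321,238),(345,255),(396,288),(449,326)),((412,260),(447,248),(513,228),(581,207))):
    ob.append(("w","side",np.array([12,y-.5,49]),np.array([220+a[0]/f,140+a[1]/f])))
    ob.append(("w","top",np.array([12,y-.5,49]),np.array([180+b[0]/f,130+b[1]/f])))
def W(v,l): return R.from_euler('z',v[2]).apply(l)+[v[0],v[1],0]
def fun(v): return np.concatenate([proj(c,W(v,l))-u for n,c,l,u in ob])
s=least_squares(fun,[555,10,.27],loss="soft_l1",x_scale=[100,100,1]); v=s.x
print(v[:2],np.degrees(v[2]))
for o,r in zip(ob,fun(v).reshape(-1,2)): print(o[0],o[1],r)
for n in loc: print(n,W(v,loc[n]))
es={c:np.array(models.spot_point(c,"cover_edge")[0]["at"]) for c in("side","top")}
def edge(t,a=96,b=18.8): return np.array([46-a*np.cos(t)+b*np.sin(t),0,46+a*np.sin(t)+b*np.cos(t)])
t=least_squares(lambda t:np.concatenate([proj(c,W(v,edge(t[0])))-es[c] for c in es]),[1.8])
print("cover",t.x,t.fun,W(v,edge(t.x[0])))
E
python3 fit.py
```

```text
[548.6  12.6] 17.43394357060674
row_left side [ 0. -3.]
row_right side [0.3 0.5]
cover_hinge side [1.3 0.8]
tube_box side [-0.8  2.1]
row_left top [ 2.  -0.7]
cover_hinge top [0.5 0.9]
tube_box top [0.5 0. ]
w side [-1.  -0.6]
w top [ 0.2 -0.4]
w side [-1.  -0.9]
w top [-0.2 -0.2]
w side [-1.2 -0.6]
w top [ 0.2 -0.9]
w side [-0.9 -1. ]
w top [-0.2 -1.2]
row_left [508.9  65.6  49.5]
row_right [546.4 -53.6  49.5]
cover_hinge [592.5  26.4  46. ]
tube_box [548.6  12.6   0. ]
cover [1.8] [-2.2  1.4 -4.2  0. ] [633.8  39.3 133.7]
```

```bash
python3 -m jog '{"steps":[[0.6,-0.7,0,0,0,0],[1.8,-2.1,0,0,0,0],[3.3,-3.8,0,0,0,0],[4.8,-5.5,0,0,0,0],[6.3,-7.2,0,0,0,0],[7.8,-8.9,0,0,0,0],[9.3,-10.7,0,0,0,0],[10.8,-12.4,0,0,0,0],[12.3,-14.1,0,0,0,0],[13.8,-15.8,0,0,0,0],[15.3,-17.6,0,0,0,0],[16.8,-19.3,0,0,0,0],[18.2,-20.9,0,0,0,0],[19.2,-22.1,0.6,0,0,0],[19.9,-22.9,1.8,0,0,0],[20.2,-23.2,3.2,0,0,0],[20.24,-23.23,4.4,0,0,0],[20.24,-23.23,5,0,0,0],[20.24,-23.23,5,0,0,0]]}' 1; python3 -c "
from h import *
o=robot.get_obs();print(o['ee_pos'],o['tool_rot'],o['ft_force'],o['gripper_width'])
for c in('side','top'): cv2.imwrite(f'pics/{c}1.png',get_image(c)[:,:,::-1])
a=cv2.imread('pics/side1.png')[140:320,220:440];b=cv2.imread('pics/top1.png')[130:280,220:420]
cv2.imwrite('pics/d1.png',cv2.resize(a,None,fx=3.3,fy=3.3,interpolation=3))"
```

```text
clock: 4.08
ee_pos: [495.4, 108.5, 96.8]
tool_rot: [-180.0, 0.1, 17.3]
ft_force: [0.5, 1.4, 0.5]
gripper_width: 0.5
grasp_force: 0.0
[495.41322767 108.45384443  96.78982239] [-1.79973815e+02  1.16230565e-01  1.73391131e+01] [0.50258415 1.40462181 0.49244516] 0.46254329469943134
```

View pics/d1.png

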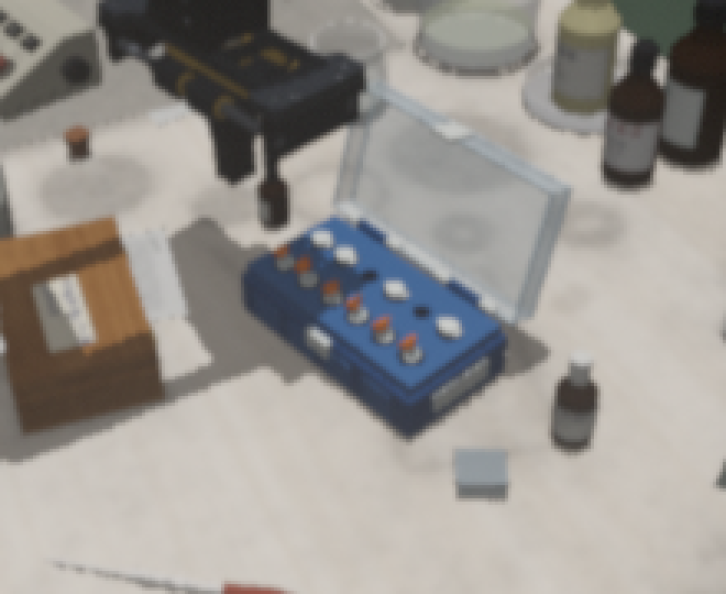

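```bash
python3 -m jog '{"steps":[[0,0,0.8,0,0,0],[0,0,1.43,0,0,0],[0,0.4,1.43,0,0,0],[0,0.9,1.43,0,0,0],[0,1.35,1.43,0,0,0],[0,1.8,1.43,0,0,0],[0,2.25,1.43,0,0,0],[0,2.7,1.43,0,0,0],[0,3.15,1.43,0,0,0],[0,3.6,1.43,0,0,0],[0,4.05,1.43,0,0,0],[0,4.5,1.43,0,0,0],[0,4.95,1.43,0,0,0],[0,5.4,1.43,0,0,0],[0,5.85,1.43,0,0,0],[0,6.3,1.43,0,0,0],[0,6.75,1.43,0,0,0],[0,7.2,1.43,0,0,0],[0,7.3,1.43,0,0,0]]}'
python3 -c "
from h import *
for c in('side','top'): cv2.imwrite(f'pics/{c}2.png',get_image(c)[:,:,::-1])
"
```

```text
clock: 6.55
ee_pos: [550.9, -66.4, 61.8]
tool_rot: [180.0, -0.0, 17.3]
ft_force: [-0.1, 0.1, 0.1]
gripper_width: 0.5
grasp_force: 0.0
```

```bash
python3 -m jog '{"steps":[[0,0,-0.7,0,0,0],[0,-0.6,-0.9,0,0,0],[0,-2,-0.9,0,0,0],[0,-3.8,-0.9,0,0,0],[0,-5.5,-0.9,0,0,0],[0,-6.8,-0.9,0,0,0],[0,-7.3,-0.6,0,0,0],[0,-7.3,0.27,0,0,0],[0,-7.3,0.27,0,0,0]]}'
python3 -m jog '{"steps":[[0,0.4,0,0,0,0],[0,0.9,0,0,0,0],[0,1.35,0,0,0,0],[0,1.8,0,0,0,0],[0,2.25,0,0,0,0],[0,2.7,0,0,0,0],[0,3.15,0,0,0,0],[0,3.6,0,0,0,0],[0,4.05,0,0,0,0],[0,4.5,0,0,0,0],[0,4.95,0,0,0,0],[0,5.4,0,0,0,0],[0,5.85,0,0,0,0],[0,6.3,0,0,0,0],[0,6.75,0,0,0,0],[0,7.2,0,0,0,0],[0,7.3,0,0,0,0]]}'
python3 -c "
from h import *
for c in('side','top'): cv2.imwrite(f'pics/{c}3.png',get_image(c)[:,:,::-1])
a=[cv2.resize(cv2.imread(f'pics/{c}3.png')[y:y+90,x:x+110],None,fx=3.6,fy=3.6,interpolation=3) for c,x,y in(('side',285,180),('top',280,160))]
cv2.imwrite('pics/e.png',np.hstack(a))"
```

```text
clock: 7.78
ee_pos: [494.4, 108.8, 53.5]
tool_rot: [-180.0, 0.2, 17.4]
ft_force: [-0.3, -0.1, 0.7]
gripper_width: 0.6
grasp_force: 0.0
clock: 9.9
ee_pos: [550.9, -66.4, 55.1]
tool_rot: [180.0, -0.0, 17.3]
ft_force: [-1.4, 0.0, 0.4]
gripper_width: 0.4
grasp_force: 0.0
```

View pics/e.png

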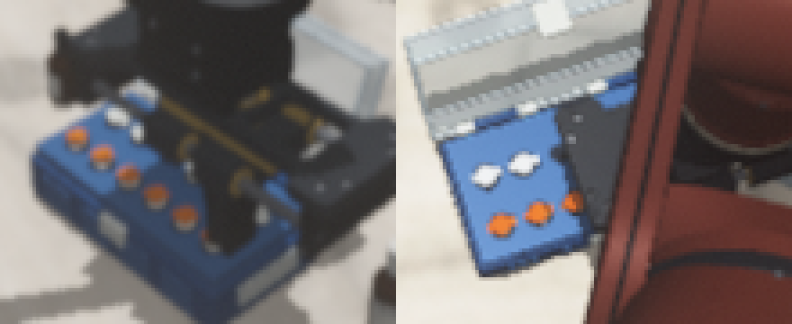

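Side and top crops show the five visible orange lids folded nearly flat, with the box in place. I'll make two lower passes.

```bash
python3 -m jog '{"steps":[[0,0,-0.7,0,0,0],[0,-0.6,-0.9,0,0,0],[0,-2,-0.9,0,0,0],[0,-3.8,-0.9,0,0,0],[0,-5.5,-0.9,0,0,0],[0,-6.8,-0.9,0,0,0],[0,-7.3,-0.6,0,0,0],[0,-7.3,0.14,0,0,0],[0,-7.3,0.14,0,0,0]]}'
python3 -m jog '{"steps":[[0,0.4,0,0,0,0],[0,0.9,0,0,0,0],[0,1.35,0,0,0,0],[0,1.8,0,0,0,0],[0,2.25,0,0,0,0],[0,2.7,0,0,0,0],[0,3.15,0,0,0,0],[0,3.6,0,0,0,0],[0,4.05,0,0,0,0],[0,4.5,0,0,0,0],[0,4.95,0,0,0,0],[0,5.4,0,0,0,0],[0,5.85,0,0,0,0],[0,6.3,0,0,0,0],[0,6.75,0,0,0,0],[0,7.2,0,0,0,0],[0,7.3,0,0,0,0]]}'
python3 -m jog '{"steps":[[0,0,-0.7,0,0,0],[0,-0.6,-0.9,0,0,0],[0,-2,-0.9,0,0,0],[0,-3.8,-0.9,0,0,0],[0,-5.5,-0.9,0,0,0],[0,-6.8,-0.9,0,0,0],[0,-7.3,-0.6,0,0,0],[0,-7.3,0.07,0,0,0],[0,-7.3,0.07,0,0,0],[0,-7.3,0.07,0,0,0],[0,-6.5,0.07,0,0,0],[0,-6,0.07,0,0,0],[0,-5.5,0.07,0,0,0]]}'
```

```text
clock: 11.12
ee_pos: [494.6, 108.8, 50.2]
tool_rot: [-180.0, 0.2, 17.4]
ft_force: [-1.2, -0.5, 0.2]
gripper_width: 0.5
grasp_force: 0.0
clock: 13.25
ee_pos: [550.9, -66.4, 51.6]
tool_rot: [180.0, -0.0, 17.3]
ft_force: [0.5, -0.3, -0.2]
gripper_width: 0.5
grasp_force: 0.0
clock: 14.88
ee_pos: [510.1, 64.7, 50.1]
tool_rot: [180.0, -0.0, 17.3]
ft_force: [0.4, 0.3, 0.5]
gripper_width: 0.5
grasp_force: 0.1
```

```bash
python3 -m jog '{"steps":[[0,0,0.02,0,0,0],[0,0,0.02,0,0,0]]}';  python3 -m jog '{"steps":[[0,0,0.02,0,0,0],[0,0,0.02,0,0,0]]}'
```

```text
clock: 15.12
ee_pos: [510.3, 65.3, 49.9]
tool_rot: [180.0, -0.1, 17.3]
ft_force: [0.6, -2.0, 3.7]
gripper_width: 0.5
grasp_force: 1.8
clock: 15.38
ee_pos: [510.3, 65.4, 49.8]
tool_rot: [179.9, -0.1, 17.4]
ft_force: [-0.8, -5.1, 7.2]
gripper_width: 0.4
grasp_force: 3.7
```

```bash
python3 -m jog '{"steps":[[0,0.2,-0.02,0,0,0],[0,0.6,-0.02,0,0,0],[0,1,-0.02,0,0,0],[0,1.4,-0.02,0,0,0],[0,1.8,-0.02,0,0,0],[0,2.2,-0.02,0,0,0]]}';  python3 -m jog '{"steps":[[0,0.4,0,0,0,0],[0,0.8,0,0,0,0],[0,1.2,0,0,0,0],[0,1.6,0,0,0,0],[0,2,0,0,0,0],[0,2.4,0,0,0,0]]}';python3 -m jog '{"steps":[[0,0.4,0,0,0,0],[0,0.7,0,0,0,0],[0,0.9,0,0,0,0],[0,0.9,0,0,0,0]]}'
```

```text
clock: 16.12
ee_pos: [526.3, 13.8, 49.8]
tool_rot: [-179.9, -0.0, 17.4]
ft_force: [-2.0, 4.7, 6.7]
gripper_width: 0.5
grasp_force: 3.5
clock: 16.88
ee_pos: [544.0, -43.7, 49.5]
tool_rot: [-179.9, -0.0, 17.4]
ft_force: [-0.6, 4.4, 5.7]
gripper_width: 0.3
grasp_force: 3.0
clock: 17.38
ee_pos: [550.8, -65.8, 49.4]
tool_rot: [-180.0, -0.0, 17.3]
ft_force: [-0.8, 0.7, 5.4]
gripper_width: 0.6
grasp_force: 2.6
```

```bash
python3 -m jog '{"steps":[[0,0,-0.8,0,0,0],[0,0,-2.2,0,0,0],[0,0,-4,0,0,0],[0,0,-5.4,0,0,0],[0.3,-0.2,-5.8,0,0,0],[1.2,-0.6,-5.8,0,0,0],[2.4,-1.3,-5.8,0,0,0],[3.6,-2,-5.8,0,0,0],[4.7,-2.6,-5.8,0,0,0],[5.3,-2.9,-5.8,0,0,0],[5.5,-3,-5.6,0,0,0],[5.5,-3,-4.8,0,0,0],[5.5,-3,-3.6,0,0,0],[5.5,-3,-2.75,0,0,0],[5.5,-3,-2.75,0,0,0],[5.5,-3,-2.75,0,0,0]]}'
python3 fit.py | grep -E "^(\[|cover)|row"
python3 -c "
from h import *
for c in('side','top'): cv2.imwrite(f'pics/{c}4.png',get_image(c)[:,:,::-1])
a=[cv2.resize(cv2.imread(f'pics/{c}4.png')[y:y+120,x:x+110],None,fx=3.6,fy=3.6,interpolation=3) for c,x,y in(('side',285,150),('top',280,145))]
cv2.imwrite('pics/f.png',np.hstack(a))"
```

```text
clock: 19.38
ee_pos: [659.9, 46.7, 118.8]
tool_rot: [180.0, -0.1, 17.3]
ft_force: [-0.4, 0.6, 1.0]
gripper_width: 0.4
grasp_force: 0.0
[549.1  12.4] 16.039624065812315
row_left side [-2.3  2.8]
row_right side [0.7 3.1]
cover_hinge side [ 2.2 -2.1]
row_right top [2.4 0.8]
row_left [510.6  66.4  49.5]
row_right [545.2 -53.7  49.5]
cover_hinge [593.3  25.2  46. ]Traceback (most recent call last):
  File "fit.py", line 25, in <module>
    es={c:np.array(models.spot_point(c,"cover_edge")[0]["at"]) for c in("side","top")}
                   ~~~~~~~~~~~~~~~~~~~~~~~~~~~~~~~~~^^^
IndexError: list index out of range
```

View pics/f.png

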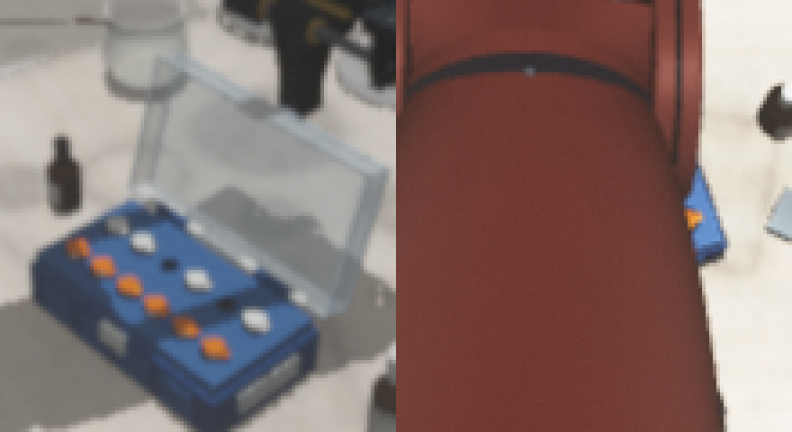

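All six orange lids lie flat in the side crop, from about (80,245) to (215,347). The fingertip stands behind the cover. Now I'll push the cover over along its arc.

```bash
python3 -m jog '{"steps":[[-0.4,0,0,0,0,0],[-0.8,0,0,0,0,0],[-1.2,0,-0.03,0,0,0],[-1.68,0,-0.07,0,0,0],[-2.24,0,-0.15,0,0,0],[-2.82,0,-0.2,0,0,0],[-3.1,0,-0.15,0,0,0],[-3.43,0,-0.07,0,0,0],[-3.7,0,0.05,0,0,0],[-4,0,0.19,0,0,0],[-4.25,0,0.36,0,0,0],[-4.5,0,0.56,0,0,0],[-4.5,0,0.56,0,0,0]]}'
python3 -c "
from h import *
for c in('side','top'): cv2.imwrite(f'pics/{c}5.png',get_image(c)[:,:,::-1])
a=cv2.imread('pics/side5.png')[140:270,270:420]
cv2.imwrite('pics/g.png',cv2.resize(a,None,fx=4,fy=4,interpolation=3))"
```

```text
clock: 21.7
ee_pos: [551.1, 13.4, 103.3]
tool_rot: [-180.0, 0.1, 17.3]
ft_force: [0.8, 0.3, -0.0]
gripper_width: 0.8
grasp_force: 0.0
```

View pics/g.png

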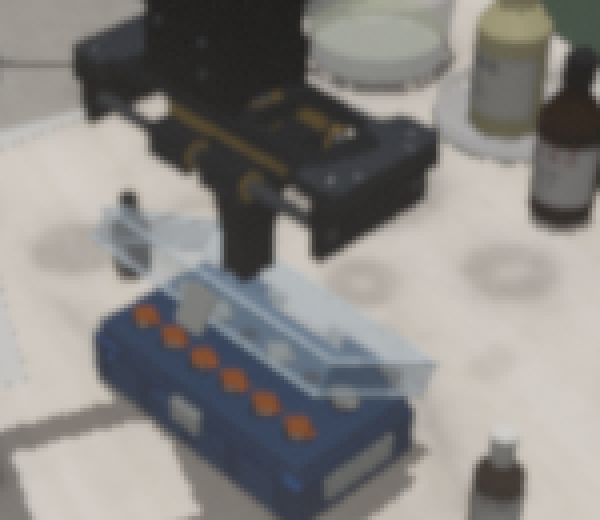

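The cover is following the fingertip at about 0.6 rad, and the lids and box are undisturbed. Next I'll finish closing it.

```bash
python3 -m jog '{"steps":[[-0.22,0,0.23,0,0,0],[-0.43,0,0.46,0,0,0],[-0.6,0,0.72,0,0,0],[-0.75,0,0.99,0,0,0],[-0.85,0,1.25,0,0,0],[-0.95,0,1.45,0,0,0],[-0.96,0,1.57,0,0,0],[-0.96,0,1.57,0,0,0]]}'
python3 -m jog '{"steps":[[0,0,0.02,0,0,0],[0,0,0.02,0,0,0],[0,0,0.02,0,0,0]]}'
```

```text
clock: 22.8
ee_pos: [529.2, 6.3, 65.1]
tool_rot: [180.0, 0.0, 17.4]
ft_force: [-2.3, 0.1, 4.1]
gripper_width: 0.4
grasp_force: 2.0
clock: 23.18
ee_pos: [529.2, 6.3, 65.0]
tool_rot: [180.0, 0.0, 17.4]
ft_force: [-3.3, 0.1, 7.3]
gripper_width: 0.5
grasp_force: 3.8
```

```bash
python3 -m jog '{"steps":[[0,0,-0.3,0,0,0],[0,0,-1.2,0,0,0],[0,0,-3,0,0,0],[0,0,-5,0,0,0],[-1,1,-6,0,0,0],[-2,3,-6,0,0,0],[-3,5,-6,0,0,0],[-4,7,-6,0,0,0],[-5,9,-6,0,0,0],[-6,11,-6,0,0,0],[-6.5,12,-6,0,0,0],[-6.5,12,-6,0,0,0],[-6.5,12,-6,0,0,0],[-6.5,12,-6,0,0,0]]}'
cat >> fit.py <<'E'
for n in "dropper_bottle coverglass_box oil_bottle glass_jar stopper".split():
    print(n,[np.round(r[0]["at"]) if (r:=models.spot_point(c,n)) else None for c in("side","top")])
E
python3 fit.py | grep -vE "^w"
python3 -c "
from h import *
for c in('side','top'): cv2.imwrite(f'pics/{c}6.png',get_image(c)[:,:,::-1])
a=[cv2.resize(cv2.imread(f'pics/{c}6.png')[y:y+150,x:x+140],None,fx=2.8,fy=2.8,interpolation=3) for c,x,y in(('side',270,150),('top',265,145))]
cv2.imwrite('pics/k.png',np.hstack(a))"
```

```text
clock: 24.92
ee_pos: [464.0, -327.3, 214.4]
tool_rot: [-180.0, -0.0, 17.4]
ft_force: [0.4, 0.2, 0.3]
gripper_width: 0.6
grasp_force: 0.0
[548.6  11.5] 19.025588077233902
row_left side [ 1.1 -0.5]
row_right side [-1.6 -0.7]
cover_hinge side [39.6  3.9]
tube_box side [-1.4  1.4]
row_left top [ 2.1 -1.4]
row_right top [-0.3  0.5]
cover_hinge top [ 0.2 -0. ]
tube_box top [-0.5 -1.1]
row_left [507.4  63.4  49.5]
row_right [548.2 -54.8  49.5]
cover_hinge [592.1  26.5  46. ]
tube_box [548.6  11.5   0. ]
cover [0.] [-1.2 -0.2  1.8 -0.2] [502.1  -4.5  68.8]
dropper_bottle [array([307., 215.]), array([383., 177.])]
coverglass_box [array([364., 286.]), array([389., 207.])]
oil_bottle [array([304., 203.]), array([270., 212.])]
glass_jar [array([326., 175.]), array([216., 161.])]
stopper [array([244., 185.]), array([204., 265.])]
```

View pics/k.png

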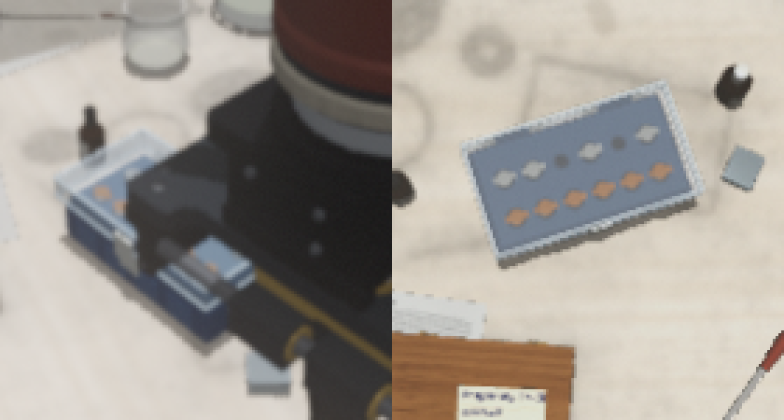

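The top view shows the cover shut over six flat orange lids, and the bystanders where they were. The arm is clear of everything, so I'm handing in.

```bash
python3 -c "
from workcell import close_job
print(close_job())"
```

```text
the job is handed in; nothing more can be done
None
```

The six orange lids were folded flat left to right, over several passes at decreasing height, and the clear cover was then pushed shut; in the last pictures the box and bystanders showed no visible shift, the highest wrist force I read was about 9 N, and the job was handed in at about 26 s.

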